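# Roll the washed bottles up the drain channel

### The arm

A 6-joint arm with a two-finger parallel gripper is mounted at the origin on the work surface. World frame = base frame: x ahead of the robot, y to its left, z up, the work surface at z = 0. Lengths are in m, angles in rad, forces in N, time in s.
With the tool pointing down it reaches from about 0.275 to 0.775 m from the base axis. Payload 14.6 kg.
Tool frame: the origin (TCP) lies at the very end of the fingers, on their centre line; the grasp point (between the pads) lies robot.grasp_offset behind it (robot.grasp_offset is the distance from the TCP to the grasp point, in m); z points along the fingers, y is the direction in which the jaws open and shut (so a half turn about z gives the same grasp; the last joint's range is limited). The gripper opens to 85 mm and grips with 20 to 120 N. Pads are 22 mm wide; open, the fingers measure 114 mm over their backs; the gripper's body (76 mm by 85 mm) begins 54 mm behind the grasp point. The pads swing forward as they close: fully open they stand 13 mm farther back than shut.
Start: joints at [1.18, 0.263, -0.048, 1.259, 0, 1.415], TCP at [0.123, 0.51, 0.231] pointing down, gripper open.
Joint ranges: [-2.65, 2.65], [-0.89, 1.7], [-1.18, 1.37], [-2.13, 2.11], [-1.35, 1.29], [-3.14, 3.14]. Speed limits (rad/s): [1.89, 1.89, 2.57, 2.79, 3.14, 3.14].

### API

Orientations are given as a unit quaternion [w, x, y, z].
In Python, from cell import robot gives the robot as it stands.
- The arm moves only by the tool drive_tool, never from a script. Its argument "rows" is a list of rows, each a list of 5 numbers: the shift along the tool's x, y, z in cm, then the turn about the tool's z in rad, then the closure in counts, from 0 (fully open) to 255 (shut). A call has 1 to 10 rows; each row is the pose to reach, as a shift and turn from the pose commanded when the call began, along the tool's axes at that moment; what a row does not reach only later rows make up. A row lasts 1/10 s, in which the tool goes at most 50 mm and 8.59 degrees, less where a joint would pass 70% of its speed; a pose out of reach is approached as far as the arm can. A call with a gripper value outside its range is refused whole. The fingers move at their own pace and stop on an object; "newtons" is the grip in N (left out, the last holds). Time passes only in rows, so rows that repeat a pose let the fingers close. It gives the time, the measured TCP pose, the force and the opening at its end, in the units of the state.
- robot.observe(): the state, without advancing time (a new reading comes with each control period).
- robot.snapshot(name): name is "side" or "top" or "wrist"; returns a dict with "img" (420x560x3 uint8, blue, green, red), "intrinsics" (3x3 intrinsics, pixels), "k1" (the pictures are not rectified: a ray, as slopes to the right and down, at radius r is drawn at 1 + k1 r^2 times it, then the intrinsics apply), "eye" and "rotation" of the camera in the world; the wrist camera has in their place "hand_eye" (4x4, takes a point from camera to tool coordinates, whose origin is the TCP and whose axes are the flange's). Camera axes: x right, y down, z forward; pixel columns grow to the right and rows downward; lengths in m; the calibration is good to about 2 mm. A picture is of the moment at which its call begins: read the wrist's pose just before it. There is no depth.
- robot.close_job(): hands the job in, once; it reports no verdict.
Trained networks look in the newest picture that a camera, given by its name, has taken for a name from the list of things; names that differ only in an ending like _2 or _b are one class to them, and where a whole thing is asked for, a point or a joint stands for the part that bears it (a point fixed in the world has none). Each returns a list of dicts, best first, with "score" (0 to 1); they miss things now and then, are a little off and sometimes report something else, mostly with a low value. They report only what shows in the picture. A call takes as long as a camera call. They do not tell look-alikes from the thing itself.
- robot.spot_in(name, camera): "position" ([row, column] in pixels, amid what is visible of it).
- robot.cut_out(name, camera): "mask" (420x560 bool, what is visible of it) and "position" ([row, column] in pixels, amid what is visible of it).
- robot.mark_of(name, camera): "position" ([row, column] in pixels: a listed point, or the origin of a listed thing).
The state is a dict: "time_s": time; "joint_pos": joint angles; "dq": joint speeds; "joint_efforts": joint torques, N m; "tcp_pos": TCP position; "tool_rot": TCP orientation; "wrist_force": force on the tool from outside, world axes, zero at the start; "ft_torque": the same for the moment, N m; "finger_gap": finger opening in m.
Only numpy, scipy, OpenCV 4.12 (cv2) and the standard library are available. Lean on these libraries where they do the work, as an engineer would, in place of code of your own. Each camera call takes 0.05 s, during which the arm holds its last target.

### The job

Two washed humidifier bottles lie across the sloping drain channel. With the fingertips roll each one a place further up, so that the wet end is free: the upper bottle over the top rib into the place against the end stop, and the lower bottle over the lower rib into the place the other has left, each dropped in behind its rib so that it comes to rest there and cannot roll back. Only push them, do not lift them out of the channel, and leave everything else on the table where it is.

Things in the scene. Friction and masses are not known exactly. Their poses are not given: they have to be found in the camera images.
- channel: Fixed stainless drain channel (gutter), pitched 5 degrees; floor 320 mm long, 118 mm wide inside, with a drain groove 24 mm wide, 6 mm deep down its middle. Origin: middle of the channel, at the height of the floor's top face (68 mm above the table). Its y axis runs uphill along it, x across, z square to the floor. Side walls and their rolled edges rise 33 mm above the floor
- low_lip (a point): Low lip across the channel's lower end, 14 mm high, open over the middle 62 mm of the width. Point: mid-width, on its uphill face at floor height, at channel y = -107 mm. The floor runs on behind it to y = -160 mm
- lower_rib (a point): Crest of the lower cross rib, mid-width, at channel y = 7 mm, 4 mm above the floor; the rib is open over the middle 36 mm. A bottle left with its axis downhill of the crest rolls back down to the lip; once the axis is past the crest it drops in and stays, resting on the rib's uphill side with its axis 16 mm uphill of the crest
- upper_rib (a point): Crest of the upper cross rib, the same shape, at channel y = 112 mm. A bottle past this crest drops into the top place, where it has 2 mm of play between rib and end stop, its axis 16 to 18 mm uphill of the crest
- end_stop (a point): End stop, an upright plate 32 mm high across the channel's upper end. Point: mid-width, on its downhill face at floor height, at channel y = 155 mm
- upper_bottle: White plastic bottle lying across the channel, loose, 0.06 to 0.11 kg, slippery, rolls freely. Barrel 50 mm across, 92 mm long; open neck 36 mm across adds 14 mm at +x. Origin: on its axis, mid-barrel, 25 mm above the floor; x is its axis, the others turn as it rolls. The higher of the two: starts behind the lower rib (channel y = 23 mm), origin 7 mm to the channel's -x side
- lower_bottle: The same kind of bottle, lower in the channel: it starts against the low lip (channel y = -85 mm, origin 7 mm to the channel's -x side), with 57 mm of clear channel between the two bottles. Pushed on past its rib and let go, a bottle rolls back onto the rib, rocks there and lies still after 2 to 3 s
- drip_bowl: loose steel bowl, 84 mm wide, 30 mm high, under the spout at the channel's low end; origin at its underside. Leave alone
- cap_a: loose grey bottle cap, 50 mm across, 32 mm high with its two stubs, on the table beside the channel; origin at its underside. Leave alone
- cap_b: a second such cap beside the channel. Leave alone
- dry_bottle: the same kind of bottle, capped, standing upright beside the channel, 50 mm across, 114 mm high; origin at its underside. Leave alone
- wash_bottle: white bottle standing, 64 mm across, 150 mm high; origin at its underside. Leave alone
- bottle_brush: bottle brush lying on the table, 260 mm long; origin under its middle. Leave alone
- dish_stack: stack of four round dishes, 60 mm across, 53 mm high; origin at its underside. Leave alone
- wrench: wrench lying on the table, 170 mm long; origin under its middle. Leave alone
Not all that is in view belongs to the job. Leave any blue look-alike of the upper_bottle alone. What is shaped like the lower_bottle but red is not meant.

How it is judged:
By the outcome, as a careful person would: the job done as asked, in the order asked, and still so for the second after the job is handed in, with the robot touching nothing.
It also fails if it takes over 48 s, if anything falls off the work surface, if the arm or the gripper's body presses on something with over 40 N, if the wrist force passes 120 N, or if a joint passes its speed limit or range.

## Working session

There is one attempt and no reset: what is moved stays moved. The work goes in short steps, Python scripts to look and compute and a tool call to move; the robot and the scene stay as the last step left them, time stands still between calls to the robot, and variables do not carry over. Pictures are saved under pics/ and viewed, and the job is handed in when it is done.

Besides the shell and the picture viewer there is one more tool, called after "Call:" as name(argument=value, ...) on one line, values as JSON. drive_tool: Moves the arm, as the interface text tells. Its arguments: {"type":"object","properties":{"rows":{"type":"array","items":{"type":"array","items":{"type":"number"}}},"newtons":{"type":"number"}},"required":["rows"]}

```bash
mkdir -p pics; ls; cat > h.py <<'E'
import numpy as np, cv2
from cell import robot
def snap(n,f=None):
    s=robot.snapshot(n)
    if f: cv2.imwrite('pics/'+f,s['img'])
    return s
E
python3 - <<'E'
from h import *
o=robot.observe()
for k,v in o.items(): print(k,np.round(v,4))
print(robot.grasp_offset)
for n in ['side','top','wrist']:
    s=snap(n,n+'0.png')
    print(n,{k:np.round(v,4).tolist() for k,v in s.items() if k!='img'})
    for t in ['channel','low_lip','lower_rib','upper_rib','end_stop','upper_bottle','lower_bottle','dry_bottle','drip_bowl','cap_a']:
        for d in robot.mark_of(t,n)[:4]: print(t,np.round(d['position'],1),round(d['score'],2))
E
```

```text
pics
time_s 0.0
joint_pos [ 1.1797  0.2635 -0.0489  1.2594  0.      1.4155]
dq [ 0.0015 -0.001  -0.001   0.0021  0.0004 -0.0012]
joint_efforts [-1.40000e-03 -6.37601e+01  3.84572e+01  1.33000e-02 -3.00000e-04
 -0.00000e+00]
tcp_pos [0.1225 0.5102 0.2308]
tool_rot [-2.000e-04  1.176e-01  9.931e-01 -5.000e-04]
wrist_force [-0.045  -0.0657 -0.8177]
ft_torque [-0.0355  0.0242  0.0101]
finger_gap 0.0855
0.0187
side {'intrinsics': [[514.6877, 0.0, 281.3526], [0.0, 514.6877, 206.1838], [0.0, 0.0, 1.0]], 'k1': -0.0102, 'eye': [0.4121, -1.0661, 0.912], 'rotation': [-0.4372, 0.8983, -0.0404, 0.0176]}
channel [207.6 309. ] 0.66
channel [157.2 321.1] 0.43
low_lip [238.3 310.1] 0.59
lower_rib [203.3 308. ] 0.67
upper_rib [180.3 308.7] 0.87
upper_rib [214.3 269.7] 0.29
end_stop [170.3 306.8] 0.77
upper_bottle [245.5 238. ] 0.65
lower_bottle [223.2 304.8] 0.92
lower_bottle [297.5 229. ] 0.76
dry_bottle [209.5 345.8] 0.7
drip_bowl [284.  310.5] 0.74
cap_a [226.6 355.9] 0.47
top {'intrinsics': [[401.9794, 0.0, 281.6357], [0.0, 401.9794, 208.6031], [0.0, 0.0, 1.0]], 'k1': -0.0841, 'eye': [0.383, -0.0175, 1.0652], 'rotation': [-0.0523, 0.7109, -0.6995, 0.0509]}
channel [233.8 246.1] 0.66
channel [189.5 277.5] 0.65
channel [256.8 132. ] 0.56
channel [183.8 442.9] 0.17
low_lip [199.4 320.7] 0.77
lower_rib [191.9 271.9] 0.61
upper_rib [187.5 232.9] 0.64
end_stop [181.  213.3] 0.79
upper_bottle [189.9 267.6] 0.95
upper_bottle [267.2 309.1] 0.62
lower_bottle [274.9 373.3] 0.93
lower_bottle [194.2 312.6] 0.74
dry_bottle [151.3 253.3] 0.89
drip_bowl [205.1 357.3] 0.73
drip_bowl [181.2 214.1] 0.31
cap_a [235.9 247.1] 0.57
cap_a [152.  283.7] 0.51
cap_a [188.8 267.4] 0.48
wrist {'intrinsics': [[299.6347, 0.0, 278.3556], [0.0, 299.6347, 208.7254], [0.0, 0.0, 1.0]], 'k1': -0.0107, 'hand_eye': [[0.0004, -0.9618, -0.2739, 0.07], [1.0, -0.0, 0.0014, 0.0003], [-0.0014, -0.2739, 0.9618, -0.1424], [0.0, 0.0, 0.0, 1.0]]}
```

View pics/top0.png

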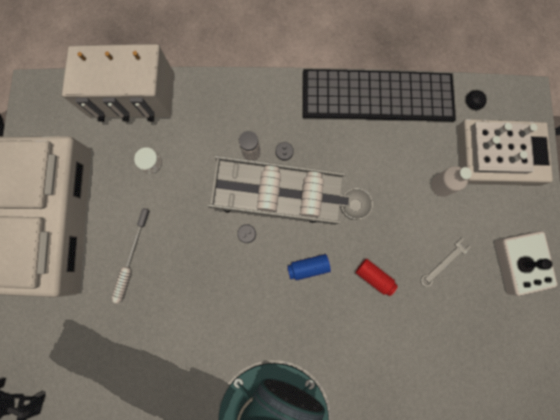

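View pics/side0.png

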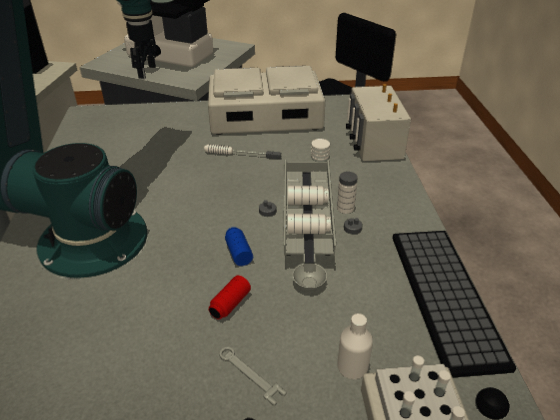

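```bash
cat >> h.py <<'E'
from scipy.spatial.transform import Rotation as R
from scipy.optimize import least_squares
def Rq(q): return R.from_quat(np.roll(q,-1))
def project(P,s,o=None):
    P=np.atleast_2d(P)
    if 'eye' in s: Rc=Rq(s['rotation']).as_matrix(); e=np.array(s['eye'])
    else:
        T=np.eye(4);T[:3,:3]=Rq(o['tool_rot']).as_matrix();T[:3,3]=o['tcp_pos'];T=T@np.array(s['hand_eye']);Rc=T[:3,:3];e=T[:3,3]
    c=(P-e)@Rc; m=c[:,:2]/c[:,2:]; r2=(m**2).sum(1,keepdims=True)
    m=m*(1+s['k1']*r2); K=np.array(s['intrinsics'])
    return np.c_[m[:,1]*K[1,1]+K[1,2],m[:,0]*K[0,0]+K[0,2]]  # row,col
def chan(p,L):
    Rm=R.from_euler('z',p[2]).as_matrix()@R.from_euler('x',5,degrees=True).as_matrix()
    return np.array([p[0],p[1],.068])+np.atleast_2d(L)@Rm.T
LP={'low_lip':(0,-.107,0),'lower_rib':(0,.007,.004),'upper_rib':(0,.112,.004),'end_stop':(0,.155,0),'channel':(0,0,0),'upper_bottle':(-.007,.023,.025),'lower_bottle':(-.007,-.085,.025)}
E
python3 - <<'E'
from h import *
S={n:snap(n) for n in ['side','top']}
obs=[]
g={'p':[.45,.05,0]}
def meas(p):
    out=[]
    for n in S:
        for t in LP:
            pr=project(chan(p,LP[t]),S[n])[0]
            c=[d for d in robot.mark_of(t,n) ]
            if not c: continue
            d=min(c,key=lambda d:np.hypot(*(d['position']-pr)))
            if np.hypot(*(d['position']-pr))<25: out.append((n,t,d['position']))
    return out
init=[('side','end_stop',(170,307)),('side','low_lip',(238,310)),('top','low_lip',(199.4,320.7)),('top','end_stop',(181,213.3))]
f=lambda p,ob:np.concatenate([(project(chan(p,LP[t]),S[n])[0]-x) for n,t,x in ob])
r=least_squares(f,[.45,.05,0],args=(init,));print(r.x,r.fun)
ob=meas(r.x)
r=least_squares(f,r.x,args=(ob,),loss='soft_l1');print(r.x)
for o_,e in zip(ob,f(r.x,ob).reshape(-1,2)): print(o_[:2],np.round(e,1))
for n in S:
    im=cv2.resize(S[n]['img'],None,fx=4,fy=4,interpolation=3)
    a=.059;pts=[[(-a,-.16,.033),(-a,.155,.033)],[(a,-.16,.033),(a,.155,.033)],[(-a,.155,0),(a,.155,0)],[(-a,.112,.004),(a,.112,.004)],[(-a,.007,.004),(a,.007,.004)],[(-a,-.107,.0),(a,-.107,.0)],[(-.053,.023,.025),(.053,.023,.025)],[(-.053,-.085,.025),(.053,-.085,.025)]]
    for q in pts:
        z=(project(chan(r.x,q),S[n])*4+1.5)[:,::-1].astype(int)
        cv2.line(im,z[0].tolist(),z[1].tolist(),(0,255,0),1)
    c=(project(chan(r.x,(0,0,0)),S[n])[0]*4).astype(int)
    cv2.imwrite(f'pics/fit_{n}.png',im[c[0]-300:c[0]+300,c[1]-400:c[1]+400])
o=robot.observe(); print(Rq(o['tool_rot']).as_matrix().round(3))
E
```

```text
[ 0.57390893 -0.00312735 -0.11897213] [-0.0591481   0.61256327 -1.87631695 -1.66490288 -1.9738447  -1.6460883
  1.05352409  3.06779078]
[ 0.57453461 -0.00367501 -0.0958635 ]
('side', 'low_lip') [-0.6 -2.4]
('side', 'lower_rib') [-1.5  2.3]
('side', 'upper_rib') [-0.9 -0.5]
('side', 'end_stop') [0.9 2.8]
('side', 'channel') [-0.9  2.8]
('side', 'upper_bottle') [-3.5  2.4]
('side', 'lower_bottle') [0.4 0. ]
('top', 'low_lip') [-0.2 -1.6]
('top', 'lower_rib') [-0.9  4.4]
('top', 'upper_rib') [ 1.3 -0.4]
('top', 'end_stop') [ 1.9 -1.1]
('top', 'channel') [-0.4  0.7]
('top', 'upper_bottle') [1.7 0.9]
('top', 'lower_bottle') [2.1 3.4]
[[-0.972  0.234 -0.   ]
 [ 0.234  0.972 -0.   ]
 [ 0.    -0.    -1.   ]]
```

View pics/fit_top.png

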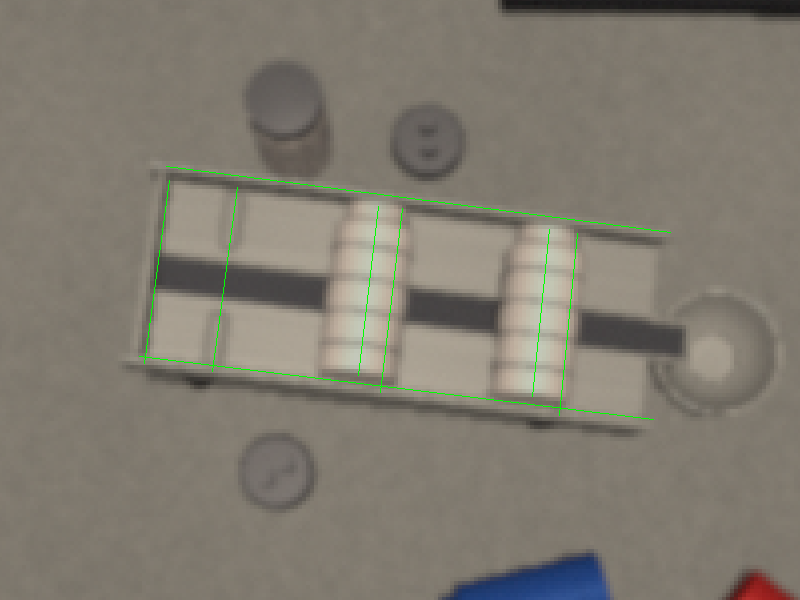

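View pics/fit_side.png

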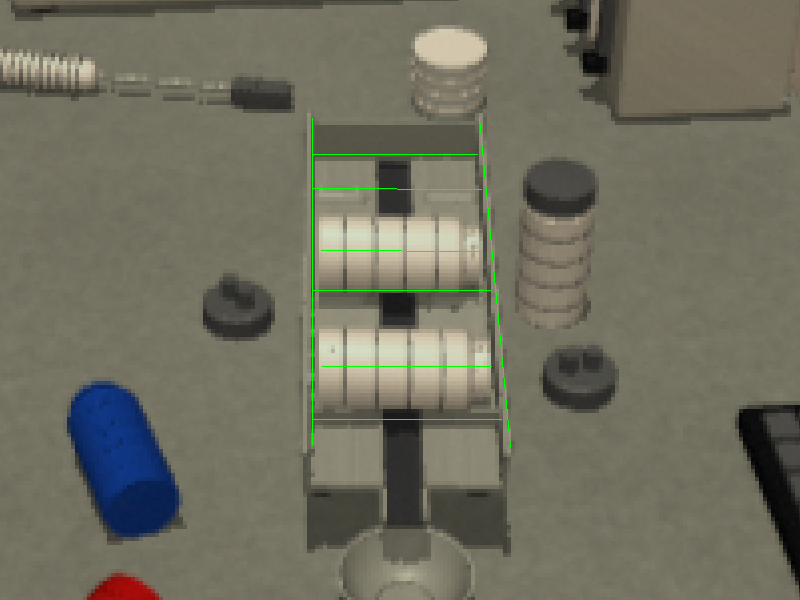

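Call:
drive_tool(rows=[[-55.5,-37.0,-6.9,1.236,140],[-55.5,-37.0,-6.9,1.236,140],[-55.5,-37.0,-6.9,1.236,140],[-55.5,-37.0,-6.9,1.236,140],[-55.5,-37.0,-6.9,1.236,140],[-55.5,-37.0,-6.9,1.236,140],[-55.5,-37.0,-6.9,1.236,140],[-55.5,-37.0,-6.9,1.236,140],[-55.5,-37.0,-6.9,1.236,140],[-55.5,-37.0,-6.9,1.236,140]])

```text
time_s: 3.45
tcp_pos: [0.4617, 0.1436, 0.2831]
tool_rot: [0.0, 0.672, 0.741, 0.0]
wrist_force: [1.0, 0.7, -0.8]
finger_gap: 0.0386
```

Call:
drive_tool(rows=[[-13.4,10.1,-1.7,0,140],[-13.4,10.1,-1.7,0,140],[-13.4,10.1,-1.7,0,140],[-13.4,10.1,-1.7,0,140],[-13.4,10.1,-1.7,0,140],[-13.4,10.1,-1.7,0,140]])

```text
time_s: 4.05
tcp_pos: [0.5742, 0.0222, 0.2995]
tool_rot: [-0.0, 0.671, 0.741, -0.0]
wrist_force: [-0.8, -0.0, 0.3]
finger_gap: 0.0386
```

```bash
cat > w.py <<'E'
from h import *
import sys,pickle
o=robot.observe(); s=snap('wrist',sys.argv[1])
pickle.dump((o,s),open('w.pkl','wb'))
print(o['time_s'],np.round(o['tcp_pos'],4),np.round(o['tool_rot'],4),np.round(o['joint_pos'],3))
E
python3 w.py w1.png
```

```text
4.05 [0.5742 0.0222 0.2995] [-3.000e-04  6.714e-01  7.411e-01 -1.000e-04] [-0.103  0.344  0.254  1.481  0.     1.369]
```

View pics/w1.png

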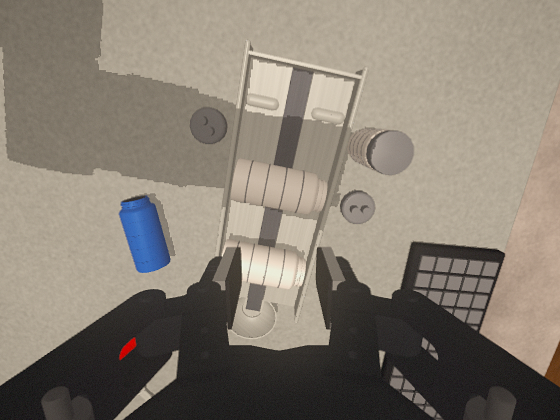

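```bash
python3 - <<'E'
from h import *
import pickle
o,s=pickle.load(open('w.pkl','rb'))
im=cv2.resize(s['img'][30:330,190:390],None,fx=4,fy=4,interpolation=3)
for i in range(0,200,20): cv2.putText(im,str(190+i),(i*4,12),0,.4,(0,0,255))
for j in range(0,300,20): cv2.putText(im,str(30+j),(0,j*4+4),0,.4,(0,0,255))
cv2.imwrite('pics/z1.png',im[:600]);cv2.imwrite('pics/z2.png',im[600:])
E
```

```text
(no output)
```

View pics/z1.png

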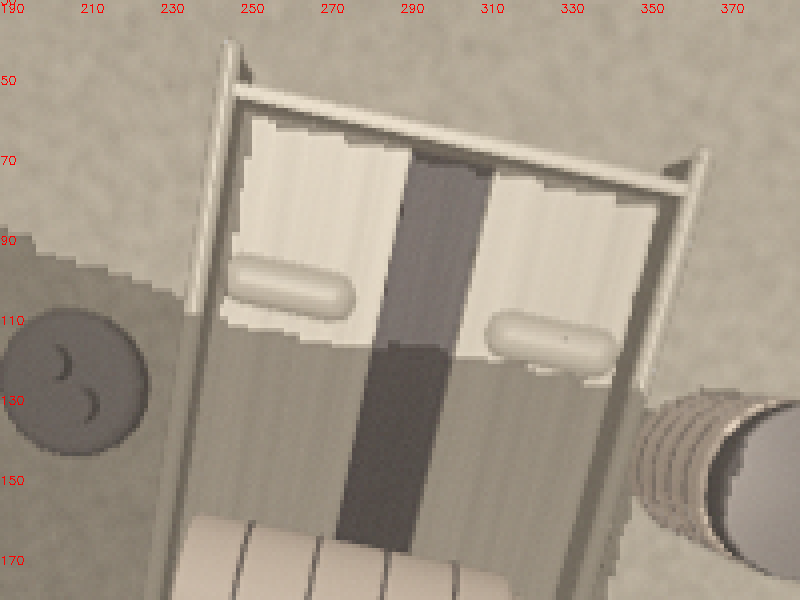

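View pics/z2.png

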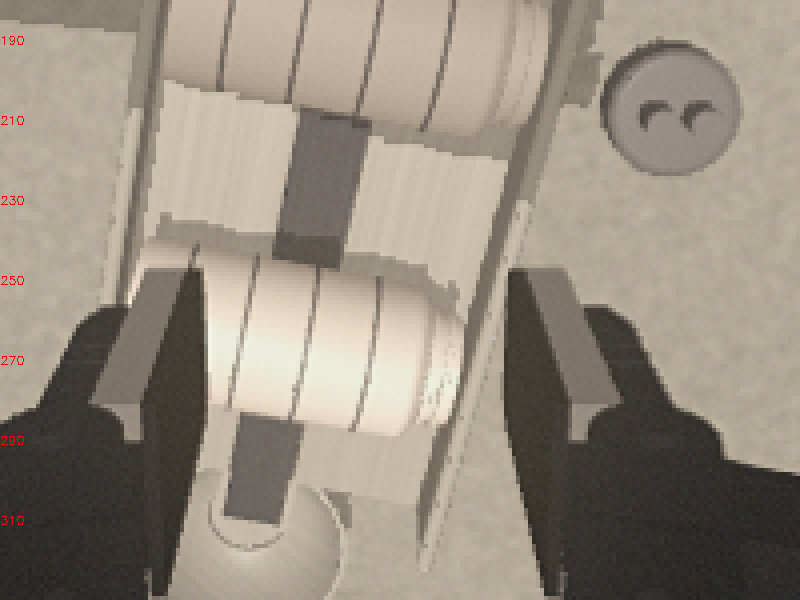

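```bash
cat > fit.py <<'E'
from h import *
import pickle
o,s=pickle.load(open('w.pkl','rb'))
a=lambda X,Y:(30+Y/4-.4,190+X/4-.4); b=lambda X,Y:(180+Y/4-.4,190+X/4-.4)
full=[((0,.112,.004),a(418,315)),((-.059,.155,.032),a(240,99)),((.059,.155,.032),a(685,192))]
gl=[a(410,155),a(335,540),b(300,108),b(275,255),b(242,415),b(225,515)]
gr=[a(490,170),a(410,550),b(370,122),b(343,265),b(303,425),b(283,520)]
lines=[(-.012,q) for q in gl]+[(.012,q) for q in gr]
def f(v):
    p=v[:3]; r=[]
    for L,q in full: r+=list(project(chan(p,L),s,o)[0]-q)
    for (x,q),y in zip(lines,v[3:]): r+=list(project(chan(p,(x,y,0)),s,o)[0]-q)
    return np.array(r)
r=least_squares(f,np.r_[.5745,-.0037,-.1,np.zeros(len(lines))],x_scale=np.r_[.01,.01,.01,np.full(len(lines),.1)])
print(r.x[:3].round(4)); print(f(r.x).reshape(-1,2).round(1)); p=r.x[:3]
np.save('p.npy',p)
im=cv2.resize(s['img'],None,fx=3,fy=3,interpolation=3)
A=.059;pts=[[(-A,-.16,.033),(-A,.155,.033)],[(A,-.16,.033),(A,.155,.033)],[(-A,.155,0),(A,.155,0)],[(-A,.112,.004),(A,.112,.004)],[(-A,.007,.004),(A,.007,.004)],[(-A,-.107,.0),(A,-.107,.0)],[(-.053,.023,.05),(.039,.023,.05)],[(-.053,-.085,.05),(.039,-.085,.05)]]
for q in pts:
    z=(project(chan(p,q),s,o)*3+1)[:,::-1].astype(int); cv2.line(im,z[0].tolist(),z[1].tolist(),(0,255,0),1)
T=Rq(o['tool_rot']).as_matrix()
for d in (0,.004,.008):
  for g in (-1,1):
    print(d,g,project(o['tcp_pos']+T@np.array([.011,g*.0193,-d]),s,o).round(1), project(o['tcp_pos']+T@np.array([-.011,g*.0193,-d]),s,o).round(1))
cv2.imwrite('pics/fitw.png',im[100:1000:,540:1200][::, ::][:600]);cv2.imwrite('pics/fitw2.png',im[500:1000,540:1200])
E
python3 fit.py
```

```text
[ 5.729e-01 -4.000e-04 -9.890e-02]
[[ 0.4  0.7]
 [-1.2 -2.5]
 [ 0.7  0.6]
 [-0.  -0.1]
 [-0.1 -0.3]
 [ 0.   0.2]
 [-0.1 -0.7]
 [-0.1 -0.3]
 [-0.2 -0.9]
 [ 0.2  1.1]
 [ 0.1  0.3]
 [ 0.2  0.8]
 [-0.1 -0.3]
 [ 0.2  0.9]
 [ 0.1  0.7]]
0 -1 [[243.7 241.3]] [[282.2 242.7]]
0 1 [[243.7 316.8]] [[282.2 315.3]]
0.004 -1 [[246.8 240.3]] [[286.1 241.8]]
0.004 1 [[246.8 317.8]] [[286.1 316.2]]
0.008 -1 [[250.  239.3]] [[290.2 240.9]]
0.008 1 [[250.  318.8]] [[290.2 317.2]]
```

View pics/fitw.png

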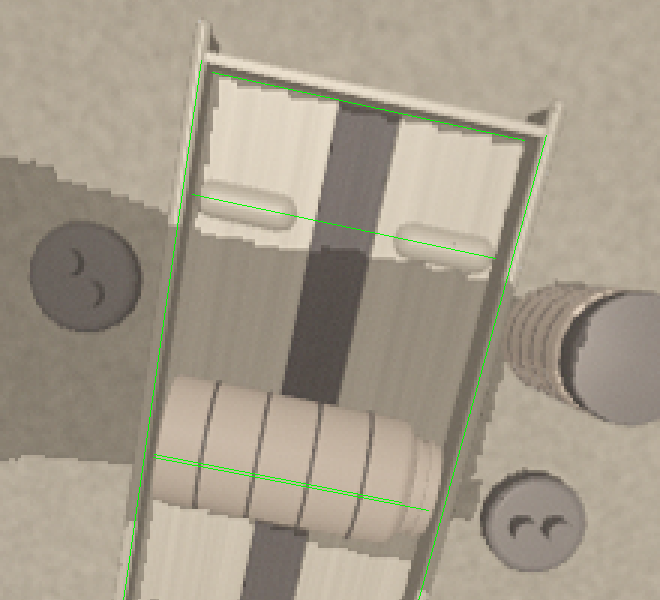

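View pics/fitw2.png

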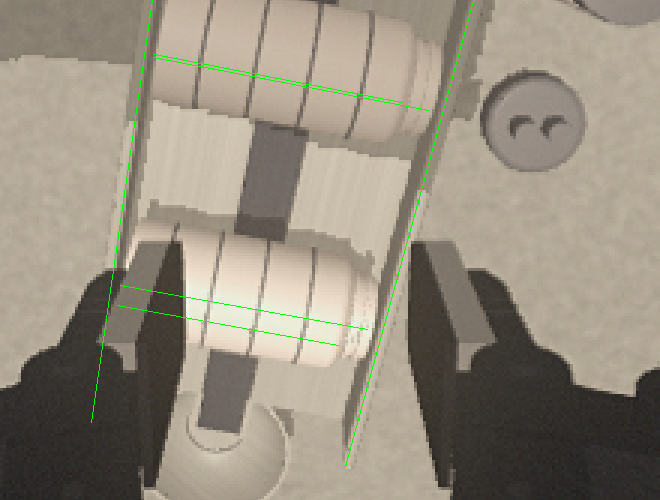

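```bash
cat > go.py <<'E'
# usage: go.py x y z (local mm, TCP) ... : deltas in tool cm + turn from measured pose
from h import *
import sys
p=np.load('p.npy'); o=robot.observe(); M=Rq(o['tool_rot']).as_matrix()
print(o['time_s'],np.round(o['tcp_pos'],4),np.round(o['wrist_force'],1))
Rc=R.from_euler('z',p[2]).as_matrix()@R.from_euler('x',5,degrees=True).as_matrix()
print('now local mm',((o['tcp_pos']-[p[0],p[1],.068])@Rc*1000).round(1))
h=np.arctan2(M[1,0],M[0,0]); print('turn',round(h-(p[2]+np.pi/2),3))
for a in sys.argv[1:]:
    w=chan(p,np.array(eval(a))/1000)[0]; print(a,'world',w.round(4),'shift cm',(M.T@(w-o['tcp_pos'])*100).round(2))
E
python3 go.py "(-5,-31,80)" "(-5,-31,9)"
```

```text
4.1 [0.5738 0.0227 0.2997] [-0.4  0.2 -0.5]
now local mm [ -1.4  43.2 228.8]
turn 0.198
(-5,-31,80) world [ 0.5642 -0.0375  0.145 ] shift cm [-5.9  -1.55 15.47]
(-5,-31,9) world [ 0.5648 -0.0314  0.0743] shift cm [-5.3  -1.43 22.55]
```

Call:
drive_tool(rows=[[-5.3,-1.4,4.0,0.1,140],[-5.3,-1.4,8.0,0.198,140],[-5.3,-1.4,11.0,0.198,140],[-5.3,-1.4,13.0,0.198,140],[-5.3,-1.4,13.0,0.198,140],[-5.3,-1.4,13.0,0.198,140]])

```text
time_s: 4.7
tcp_pos: [0.5654, -0.0311, 0.1708]
tool_rot: [0.0, 0.741, 0.672, 0.0]
wrist_force: [0.3, 0.4, 0.1]
finger_gap: 0.0386
```

```bash
python3 go.py "(-5,-31,9)"; python3 w.py w2.png
```

```text
4.7 [ 0.5654 -0.0311  0.1708] [0.3 0.4 0.1]
now local mm [ -4.4 -22.3 105.1]
turn 0.001
(-5,-31,9) world [ 0.5648 -0.0314  0.0743] shift cm [-0.03 -0.07  9.65]
4.7 [ 0.5654 -0.0311  0.1708] [2.000e-04 7.408e-01 6.717e-01 2.000e-04] [-0.199  0.357 -0.075  1.138  0.     1.47 ]
```

View pics/w2.png

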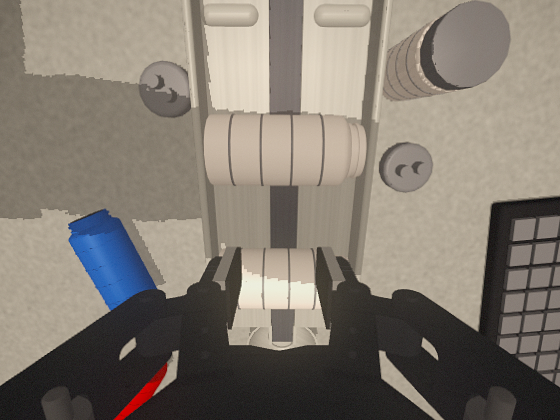

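Call:
drive_tool(rows=[[0,0,4.0,0,140],[0,0,6.5,0,140],[0,0,8.0,0,140],[0,0,9.0,0,140],[0,0,9.6,0,140],[0,0,9.6,0,140]])

```text
time_s: 5.35
tcp_pos: [0.5659, -0.0319, 0.0741]
tool_rot: [0.0, 0.741, 0.671, 0.0]
wrist_force: [-1.2, 0.3, 0.3]
finger_gap: 0.0386
```

```bash
python3 go.py "(-5,-13,9)" "(-5,77,10)" "(-5,86,10)" "(-5,90,10)"; python3 w.py w3.png
```

```text
5.35 [ 0.5659 -0.0319  0.0741] [-1.2  0.3  0.3]
now local mm [ -3.9 -31.4   8.8]
turn 0.0
(-5,-13,9) world [ 0.5666 -0.0135  0.0758] shift cm [ 1.83 -0.11 -0.18]
(-5,77,10) world [0.5754 0.0756 0.0847] shift cm [10.79 -0.11 -1.06]
(-5,86,10) world [0.5763 0.0845 0.0855] shift cm [11.68 -0.11 -1.14]
(-5,90,10) world [0.5767 0.0885 0.0858] shift cm [12.08 -0.11 -1.18]
5.35 [ 0.5659 -0.0319  0.0741] [2.000e-04 7.412e-01 6.713e-01 1.000e-04] [-0.2    0.425 -0.247  0.898 -0.     1.47 ]
```

View pics/w3.png

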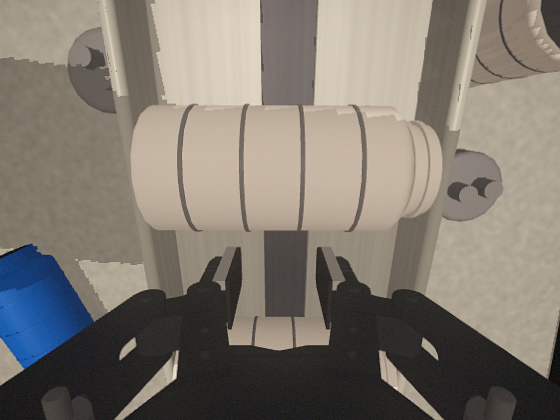

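Call:
drive_tool(rows=[[0.7,-0.1,-0.07,0,140],[1.2,-0.1,-0.12,0,140],[1.5,-0.1,-0.15,0,140],[1.8,-0.1,-0.18,0,140],[2.1,-0.1,-0.2,0,140],[2.5,-0.1,-0.24,0,140],[3.0,-0.1,-0.3,0,140],[3.6,-0.1,-0.35,0,140],[4.3,-0.1,-0.42,0,140],[5.0,-0.1,-0.5,0,140]])

```text
time_s: 6.4
tcp_pos: [0.5696, 0.0186, 0.0788]
tool_rot: [-0.0, 0.741, 0.671, -0.0]
wrist_force: [0.1, 0.2, 1.2]
finger_gap: 0.0381
```

```bash
python3 go.py "(-5,77,10)" "(-5,88,10)"; python3 w.py w4.png
```

```text
6.4 [0.5696 0.0186 0.0788] [0.1 0.2 1.2]
now local mm [-5.2 19.4  9.1]
turn -0.0
(-5,77,10) world [0.5754 0.0756 0.0847] shift cm [ 5.73  0.02 -0.59]
(-5,88,10) world [0.5765 0.0865 0.0856] shift cm [ 6.83  0.02 -0.68]
6.4 [0.5696 0.0186 0.0788] [-0.      0.7412  0.6713 -0.    ] [-0.11   0.426 -0.231  0.914  0.     1.559]
```

View pics/w4.png

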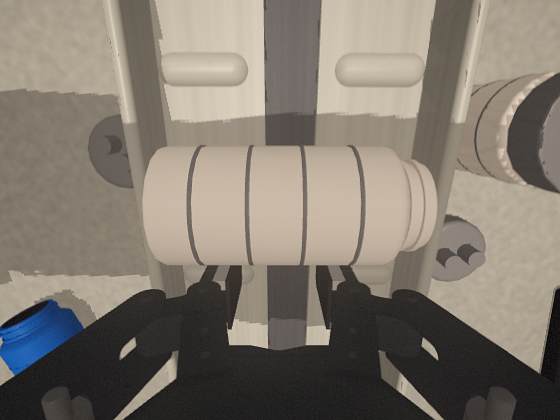

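Call:
drive_tool(rows=[[0.6,0,-0.06,0,140],[1.3,0,-0.13,0,140],[2.0,0,-0.2,0,140],[2.7,0,-0.27,0,140],[3.4,0,-0.35,0,140],[4.0,0,-0.4,0,140],[4.6,0,-0.46,0,140],[5.1,0,-0.52,0,140],[5.5,0,-0.56,0,140],[5.9,0,-0.6,0,140]])

```text
time_s: 7.45
tcp_pos: [0.5754, 0.0769, 0.0847]
tool_rot: [-0.0, 0.741, 0.671, -0.0]
wrist_force: [0.2, 0.2, 0.5]
finger_gap: 0.0385
```

Call:
drive_tool(rows=[[0.3,0,-0.03,0,140],[0.6,0,-0.06,0,140],[0.8,0,-0.08,0,140],[1.0,0,-0.1,0,140],[1.1,0,-0.1,0,140],[1.1,0,-0.1,0,140],[1.1,0,-0.1,0,140],[1.1,0,-0.1,0,140]])

```text
time_s: 8.25
tcp_pos: [0.5765, 0.0875, 0.0857]
tool_rot: [0.0, 0.741, 0.671, -0.0]
wrist_force: [0.1, 1.5, 0.9]
finger_gap: 0.0385
```

```bash
python3 go.py ; python3 w.py w5.png
```

```text
8.25 [0.5765 0.0875 0.0857] [0.1 1.5 0.9]
now local mm [-5.1 89.  10. ]
turn -0.0
8.25 [0.5765 0.0875 0.0857] [ 0.      0.7413  0.6712 -0.    ] [ 0.011  0.44  -0.184  0.946 -0.     1.681]
```

View pics/w5.png

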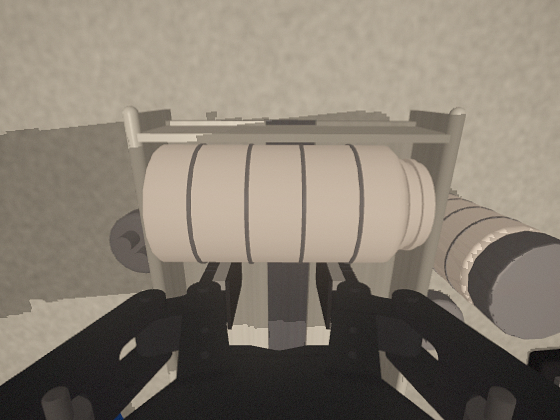

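Call:
drive_tool(rows=[[0.1,0,-0.01,0,140],[0.2,0,-0.02,0,140],[0.3,0,-0.03,0,140],[0.3,0,-0.03,0,140]])

```text
time_s: 8.7
tcp_pos: [0.5767, 0.0902, 0.086]
tool_rot: [0.0, 0.741, 0.671, -0.0]
wrist_force: [-1.4, -4.9, -0.9]
finger_gap: 0.0389
```

```bash
python3 go.py ; python3 w.py w6.png; python3 - <<'E'
import cv2,numpy as np
a=cv2.imread('pics/w5.png')[90:290,120:460];b=cv2.imread('pics/w6.png')[90:290,120:460]
cv2.imwrite('pics/c6.png',cv2.resize(np.vstack([a,b]),None,fx=1.5,fy=1.5))
E
```

```text
8.7 [0.5767 0.0902 0.086 ] [-1.4 -4.9 -0.9]
now local mm [-5.1 91.7 10. ]
turn -0.0
8.7 [0.5767 0.0902 0.086 ] [ 4.000e-04  7.413e-01  6.712e-01 -4.000e-04] [ 1.600e-02  4.410e-01 -1.820e-01  9.480e-01 -1.000e-03  1.686e+00]
```

View pics/c6.png

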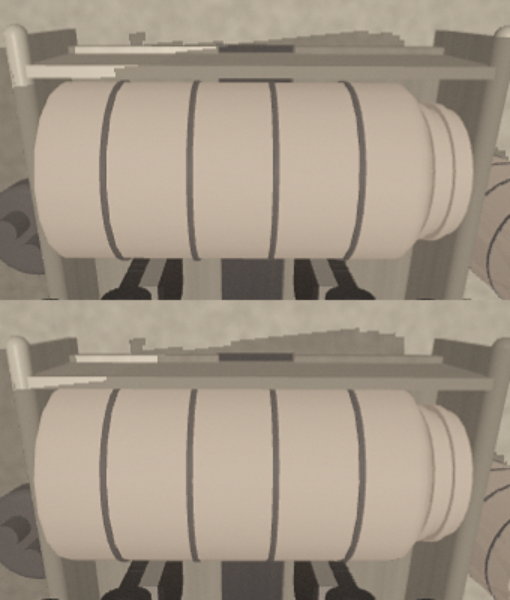

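Call:
drive_tool(rows=[[-0.3,0,0.02,0,140],[-0.8,0,0.05,0,140],[-1.5,0,0.1,0,140],[-2.5,0,0,0,140],[-4.0,0,-2.0,0,140],[-5.0,0,-6.0,0,140],[-5.0,0,-10.0,0,140],[-5.0,0,-11.0,0,140],[-5.0,0,-11.0,0,140],[-5.0,0,-11.0,0,140]])

```text
time_s: 9.75
tcp_pos: [0.5714, 0.0406, 0.195]
tool_rot: [-0.0, 0.741, 0.671, -0.0]
wrist_force: [-0.8, -0.7, -1.0]
finger_gap: 0.0386
```

```bash
python3 go.py "(-5,-131,80)" "(-5,-131,15)"; python3 w.py w7.png
```

```text
9.75 [0.5714 0.0406 0.195 ] [-0.8 -0.7 -1. ]
now local mm [ -5.5  51.5 123. ]
turn -0.0
(-5,-131,80) world [ 0.5544 -0.1367  0.1363] shift cm [-17.81   0.06   5.87]
(-5,-131,15) world [ 0.5549 -0.131   0.0715] shift cm [-17.24   0.07  12.35]
9.75 [0.5714 0.0406 0.195 ] [-4.000e-04  7.413e-01  6.712e-01 -4.000e-04] [-0.071  0.359 -0.006  1.208  0.     1.599]
```

View pics/w7.png

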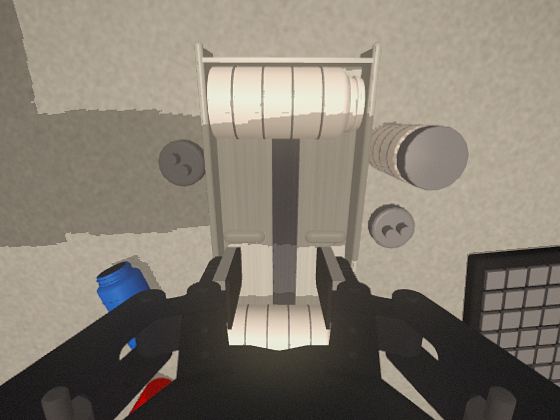

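Call:
drive_tool(rows=[[-5.0,0,0,0,140],[-10.0,0,0,0,140],[-14.0,0.05,1.0,0,140],[-17.3,0.1,3.0,0,140],[-17.3,0.1,5.0,0,140],[-17.3,0.1,5.0,0,140],[-17.3,0.1,5.0,0,140]])

```text
time_s: 10.5
tcp_pos: [0.5552, -0.1309, 0.1455]
tool_rot: [-0.001, 0.741, 0.671, -0.0]
wrist_force: [-0.6, -0.3, 1.1]
finger_gap: 0.0386
```

```bash
python3 go.py "(-5,-131,15)"; python3 w.py w8.png; python3 - <<'E'
from h import *
import pickle
o,s=pickle.load(open('w.pkl','rb'));p=np.load('p.npy')
im=s['img'].copy()
for q in [[(-.059,.007,.004),(.059,.007,.004)],[(-.059,-.107,.014),(-.031,-.107,.014)],[(.059,-.107,.014),(.031,-.107,.014)],[(-.053,-.085,.05),(.053,-.085,.05)],[(-.053,.129,.05),(.053,.129,.05)]]:
    z=project(chan(p,q),s,o)[:,::-1].astype(int); cv2.line(im,z[0].tolist(),z[1].tolist(),(0,255,0),1)
cv2.imwrite('pics/w8f.png',cv2.resize(im,None,fx=1.4,fy=1.4))
E
```

```text
10.5 [ 0.5552 -0.1309  0.1455] [-0.6 -0.3  1.1]
now local mm [  -4.7 -124.4   88.7]
turn 0.0
(-5,-131,15) world [ 0.5549 -0.131   0.0715] shift cm [-0.02 -0.02  7.4 ]
10.5 [ 0.5552 -0.1309  0.1455] [-9.000e-04  7.411e-01  6.714e-01 -4.000e-04] [-0.374  0.38  -0.111  1.082  0.     1.295]
```

View pics/w8f.png

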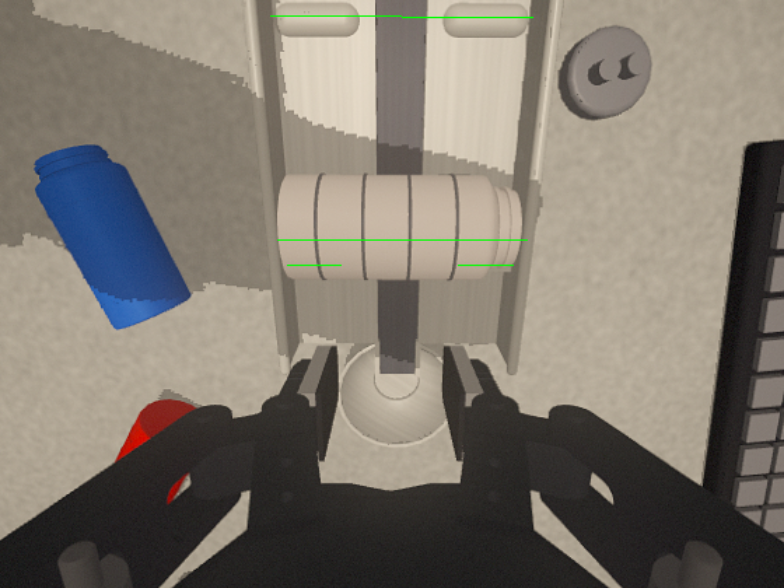

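Call:
drive_tool(rows=[[0,0,3.0,0,140],[0,0,5.0,0,140],[0,0,6.2,0,140],[0,0,7.0,0,140],[0,0,7.4,0,140],[0,0,7.4,0,140]])

```text
time_s: 11.15
tcp_pos: [0.556, -0.1314, 0.0723]
tool_rot: [0.0, 0.741, 0.671, 0.0]
wrist_force: [0.1, 0.4, 0.6]
finger_gap: 0.0389
```

```bash
python3 go.py "(-5,-121,15)" "(-5,-90,14)" "(-5,-80,11)" "(-5,-45,10)" "(-5,-29,10)" "(-5,-18,10)"  "(-5,-14,10)"; python3 w.py w9.png
```

```text
11.15 [ 0.556  -0.1314  0.0723] [0.1 0.4 0.6]
now local mm [  -3.9 -131.2   15.8]
turn 0.0
(-5,-121,15) world [ 0.5559 -0.1211  0.0724] shift cm [ 1.02 -0.11 -0.01]
(-5,-90,14) world [ 0.559  -0.0903  0.0741] shift cm [ 4.12 -0.11 -0.18]
(-5,-80,11) world [ 0.56   -0.0801  0.072 ] shift cm [ 5.14 -0.11  0.03]
(-5,-45,10) world [ 0.5634 -0.0454  0.074 ] shift cm [ 8.64 -0.1  -0.18]
(-5,-29,10) world [ 0.565  -0.0295  0.0754] shift cm [10.23 -0.1  -0.32]
(-5,-18,10) world [ 0.5661 -0.0186  0.0764] shift cm [11.32 -0.1  -0.41]
(-5,-14,10) world [ 0.5665 -0.0146  0.0767] shift cm [11.72 -0.1  -0.45]
11.15 [ 0.556  -0.1314  0.0723] [1.000e-04 7.412e-01 6.713e-01 1.000e-04] [-0.375  0.434 -0.238  0.899 -0.     1.295]
```

View pics/w9.png

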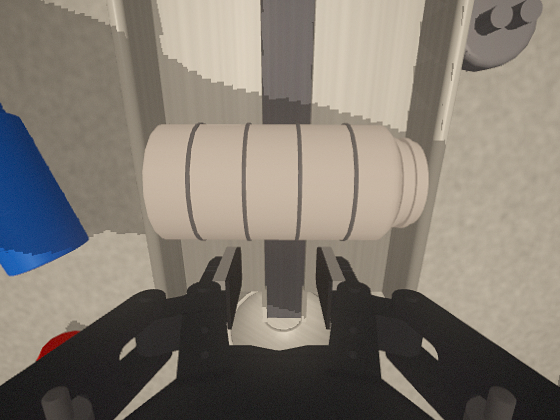

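Call:
drive_tool(rows=[[0.4,-0.1,-0.02,0,140],[0.7,-0.1,-0.02,0,140],[1.0,-0.1,-0.04,0,140],[1.3,-0.1,-0.06,0,140],[1.7,-0.1,-0.08,0,140],[2.2,-0.1,-0.1,0,140],[2.8,-0.1,-0.12,0,140],[3.5,-0.1,-0.15,0,140],[4.2,-0.1,-0.18,0,140],[4.9,-0.1,-0.15,0,140]])

```text
time_s: 12.2
tcp_pos: [0.5597, -0.0819, 0.0736]
tool_rot: [0.0, 0.741, 0.671, 0.0]
wrist_force: [-0.1, 0.1, 0.1]
finger_gap: 0.0385
```

Call:
drive_tool(rows=[[0.7,0,0.1,0,140],[1.4,0,0.1,0,140],[2.1,0,0.05,0,140],[2.8,0,0,0,140],[3.5,0,-0.05,0,140],[4.1,0,-0.1,0,140],[4.6,0,-0.15,0,140]])

```text
time_s: 12.9
tcp_pos: [0.5642, -0.0363, 0.0751]
tool_rot: [0.0, 0.741, 0.671, 0.0]
wrist_force: [-0.0, -0.4, 0.7]
finger_gap: 0.0387
```

```bash
python3 go.py "(-5,-29,10)" "(-5,-18,10)"  "(-5,-14,10)"; python3 w.py w10.png
```

```text
12.9 [ 0.5642 -0.0363  0.0751] [-0.  -0.4  0.7]
now local mm [ -5.1 -35.9  10.3]
turn 0.0
(-5,-29,10) world [ 0.565  -0.0295  0.0754] shift cm [ 0.68  0.01 -0.03]
(-5,-18,10) world [ 0.5661 -0.0186  0.0764] shift cm [ 1.78  0.01 -0.13]
(-5,-14,10) world [ 0.5665 -0.0146  0.0767] shift cm [ 2.18  0.01 -0.16]
12.9 [ 0.5642 -0.0363  0.0751] [0.     0.7412 0.6713 0.    ] [-0.208  0.422 -0.248  0.9   -0.     1.461]
```

View pics/w10.png

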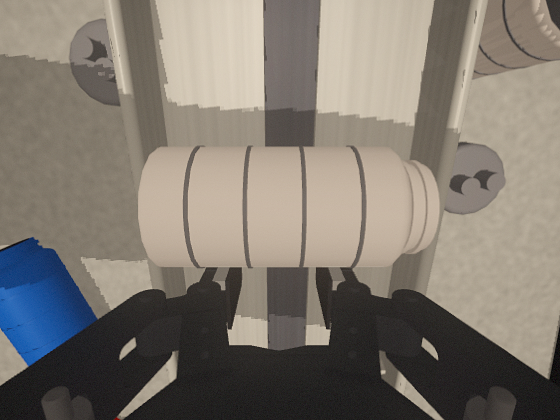

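Call:
drive_tool(rows=[[0.4,0,-0.03,0,140],[0.8,0,-0.06,0,140],[1.1,0,-0.08,0,140],[1.4,0,-0.1,0,140],[1.7,0,-0.13,0,140],[2.0,0,-0.15,0,140],[2.2,0,-0.16,0,140],[2.2,0,-0.16,0,140],[2.2,0,-0.16,0,140],[2.2,0,-0.16,0,140]])

```text
time_s: 13.95
tcp_pos: [0.5663, -0.015, 0.0766]
tool_rot: [0.0, 0.741, 0.671, -0.0]
wrist_force: [0.1, -0.6, -0.3]
finger_gap: 0.0385
```

```bash
python3 go.py; python3 w.py w11.png
```

```text
13.95 [ 0.5663 -0.015   0.0766] [ 0.1 -0.6 -0.3]
now local mm [ -5.1 -14.4   9.9]
turn -0.0
13.95 [ 0.5663 -0.015   0.0766] [ 0.      0.7413  0.6712 -0.    ] [-0.17   0.423 -0.243  0.905 -0.     1.5  ]
```

View pics/w11.png

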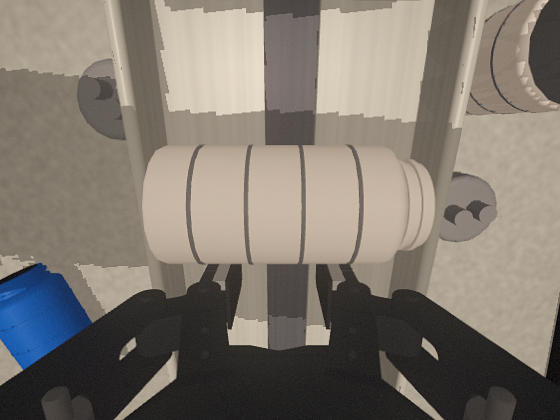

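Call:
drive_tool(rows=[[0.2,0,-0.02,0,140],[0.0,0,0,0,140],[-0.2,0,0.02,0,140],[-0.4,0,0.04,0,140],[-0.7,0,0.06,0,140],[-1.0,0,0.08,0,140],[-1.5,0,0.12,0,140],[-1.5,0,0.12,0,140],[-1.5,0,0.12,0,140],[-1.5,0,0.12,0,140]])

```text
time_s: 15.0
tcp_pos: [0.5648, -0.0298, 0.0754]
tool_rot: [-0.0, 0.741, 0.671, 0.0]
wrist_force: [0.1, -0.1, 0.4]
finger_gap: 0.0387
```

```bash
python3 go.py; python3 w.py w12.png
```

```text
15.0 [ 0.5648 -0.0298  0.0754] [ 0.1 -0.1  0.4]
now local mm [ -5.1 -29.3  10. ]
turn -0.0
15.0 [ 0.5648 -0.0298  0.0754] [-0.      0.7412  0.6712  0.    ] [-0.197  0.422 -0.247  0.901  0.     1.473]
```

View pics/w12.png

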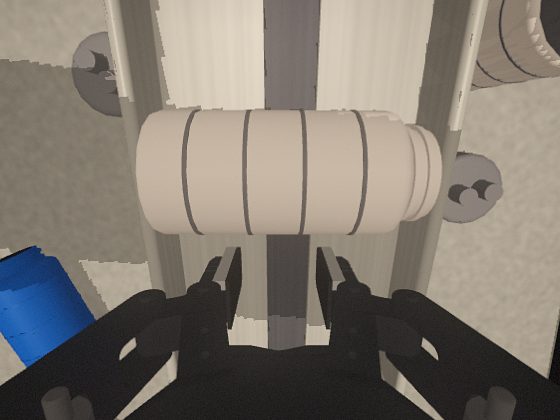

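Bottle stays put with a gap to the fingers (rows 108–234, same as the original rest view). Retreat upward and let it settle.

Call:
drive_tool(rows=[[-0.3,0,-2.0,0,140],[-0.3,0,-6.0,0,140],[-0.3,0,-10.0,0,140],[-0.3,0,-14.0,0,140],[-0.3,0,-18.0,0,140],[-1.0,0,-21.0,0,140],[-1.0,0,-22.0,0,140],[-1.0,0,-22.0,0,140],[-1.0,0,-22.0,0,140],[-1.0,0,-22.0,0,140]])

```text
time_s: 16.05
tcp_pos: [0.5634, -0.0395, 0.2939]
tool_rot: [-0.001, 0.741, 0.671, -0.001]
wrist_force: [0.8, 0.3, 0.4]
finger_gap: 0.0387
```

Call:
drive_tool(rows=[[0,0,0,0,140],[0,0,0,0,140],[0,0,0,0,140],[0,0,0,0,140],[0,0,0,0,140],[0,0,0,0,140],[0,0,0,0,140],[0,0,0,0,140],[0,0,0,0,140],[0,0,0,0,140]])

```text
time_s: 17.05
tcp_pos: [0.5638, -0.0398, 0.2954]
tool_rot: [-0.0, 0.741, 0.671, -0.0]
wrist_force: [0.5, 0.2, 0.7]
finger_gap: 0.0385
```

Call:
drive_tool(rows=[[0,0,0,0,140],[0,0,0,0,140],[0,0,0,0,140],[0,0,0,0,140],[0,0,0,0,140],[0,0,0,0,140],[0,0,0,0,140],[0,0,0,0,140],[0,0,0,0,140],[0,0,0,0,140]])

```text
time_s: 18.05
tcp_pos: [0.5639, -0.0398, 0.2954]
tool_rot: [0.0, 0.741, 0.671, 0.0]
wrist_force: [0.0, -0.0, -0.2]
finger_gap: 0.0387
```

```bash
python3 w.py w13.png; python3 - <<'E'
from h import *
import pickle
o,s=pickle.load(open('w.pkl','rb'));p=np.load('p.npy')
im=s['img'].copy()
for q in [[(-.059,.007,.004),(.059,.007,.004)],[(-.059,.112,.004),(.059,.112,.004)],[(-.053,.023,.05),(.053,.023,.05)],[(-.053,.129,.05),(.053,.129,.05)],[(-.053,-.002,.025),(.053,-.002,.025)]]:
    z=project(chan(p,q),s,o)[:,::-1].astype(int); cv2.line(im,z[0].tolist(),z[1].tolist(),(0,255,0),1)
cv2.imwrite('pics/w13f.png',cv2.resize(im,None,fx=1.4,fy=1.4))
snap('side','side9.png')
im=cv2.imread('pics/side9.png')[120:300,190:400];cv2.imwrite('pics/side9z.png',cv2.resize(im,None,fx=3,fy=3))
E
```

```text
18.05 [ 0.5639 -0.0398  0.2954] [0.     0.7412 0.6712 0.    ] [-0.215  0.326  0.216  1.461 -0.     1.455]
```

View pics/w13f.png

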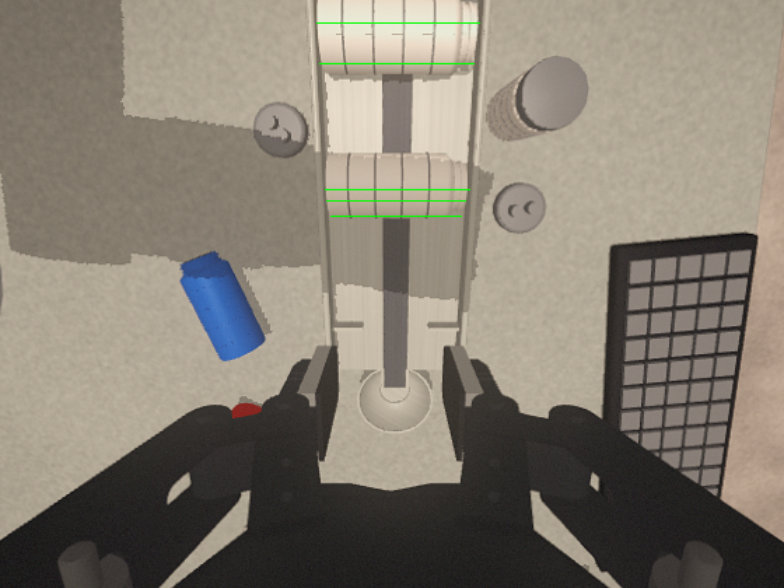

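View pics/side9z.png

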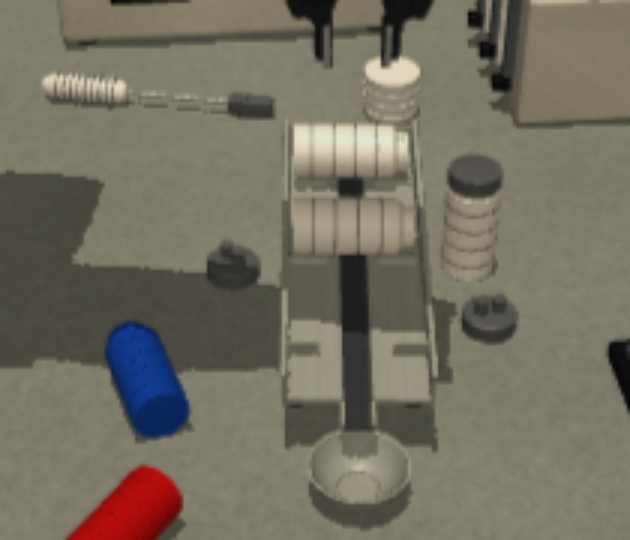

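```bash
cp pics/w13.png a.png; python3 w.py w14.png; python3 - <<'E'
import cv2
d=cv2.absdiff(cv2.imread('a.png'),cv2.imread('pics/w14.png'));print(d.max(),(d.max(2)>20).sum())
from cell import robot
print(robot.close_job())
E
```

```text
18.15 [ 0.5638 -0.0398  0.2954] [ 0.      0.7412  0.6712 -0.    ] [-0.215  0.326  0.216  1.461 -0.     1.455]
70 51
the job is handed in; nothing more can be done
None
```

Both bottles are one place further up, and I handed the job in at about 18 s of the 48 s allowed. I used two half-open fingers and only pushed.

- **Upper bottle:** It went over the top rib first, until the fingers felt about 5 N from pressing it against the end stop.
- **Lower bottle:** I then pushed it over the lower rib into the place the upper one had left.

**Last checks:**
- About 3 s after I let go, the wrist and side pictures show both bottles in their new places and the wet end empty. The bowl, caps, dry bottle and look-alikes are where they were.
- The arm was about 0.2 m above the channel, touching nothing.
- Two wrist pictures 0.1 s apart differed in only 51 pixels. I didn't look into where those were, so that is a weak check that the bottles were still.
- The upper rib is hidden under its bottle, so I judged that the bottle had dropped in from its position against the end stop, not by seeing the rib.
- My fitted channel position was off from the pictures by about 1 to 2 mm along its length. I allowed for that in the push distances.

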